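# Match a pair of glass doll eyes and hold it under the magnifier

## Task

Make up a pair of amber glass eyes on the wooden paddle and look at it under the magnifier: take the amber eye out of the stock block, set it in the paddle's empty pocket and let go of it, then pick the paddle up by its handle and carry it, never tipping it so far that an eye could roll out, to the magnifier without knocking that. Finish still holding the paddle in the gripper, level and still, with both eyes in their pockets, centred under the lens and about 10 cm below it; do not drop an eye, and leave the blue and green eyes and everything else on the bench where they are.

Things in the scene. Friction and masses are not known exactly. Their poses are not given: they have to be found in the camera images.
- tray: Eye paddle: wooden tray, 80 to 140 g, on small feet. Origin on the bench below its head's centre, z up; handle along -x, at the start roughly towards the robot. Head 64 mm (x) by 100 mm (y), top 18 mm up, with two pockets 30 mm across, 3 mm deep, at y = +22 and -22 mm. Bar handle 20 mm wide (y), from x = -30 to -190 mm, from 8 to 26 mm above the origin, its rear foot at the end
- tray_grip (a point): Point in the middle of the paddle's handle, 135 mm behind the head's centre (paddle x = -135 mm), 17 mm above the paddle's underside; axes as the paddle's. A good place to take the handle from above, fingers either side (closing along y)
- tray_mid (a point): Centre of the head's top face, midway between the two pockets, 18 mm above the paddle's underside; axes as the paddle's
- pocket_empty (a point): The empty pocket of the paddle (y = -22 mm): the point where the centre of a seated eye lies, 27 mm above the paddle's underside. A seated eye can roll about 7 mm any way before it meets the pocket's rim
- pocket_full (a point): The same point of the other pocket (y = +22 mm), where the first amber eye lies
- eye_first: Amber-brown glass doll eye, a loose 24 mm white ball of 18 g with an amber iris, already in the paddle's pocket at y = +22 mm. Origin at the ball's centre; its axes turn as it rolls
- eye_match: The matching amber-brown glass eye, a loose 24 mm ball, in one of the stock block's three sockets. Origin at the ball's centre, 30 mm above the bench, 8 mm above the block's top
- eye_blue: Blue glass eye, a loose 24 mm ball in another socket of the stock block; leave it there. Origin at its centre
- eye_green: Green glass eye, a loose 24 mm ball in the remaining socket; leave it there. Origin at its centre
- stock: Stock block: dark wood, fixed to the bench, 50 mm (x) by 165 mm (y), 22 mm high, a row of three sockets 26.5 mm across, 4 mm deep, at y = -55, 0 and +55 mm. Origin at the centre of its underside. Take an eye with the fingertips closing along the block's x, across the row; the next eye is 55 mm away along y
- magnifier: Bench magnifier, fixed: a white lamp ring 136 mm across, 16 mm thick, round a clear lens 110 mm across, level, 250 mm above the bench. A thin arm leads along its +x (away from the robot) to a post 295 mm tall, 190 mm from the lens centre, on a white disc base 150 mm across, 20 mm high. Origin on the bench straight below the lens centre
- lens (a point): Centre of the magnifier's lens, 250 mm above the bench, z up
- carving_knife: Bystander: small carving knife 165 mm long, 20 mm wide and 14 mm high, lying loose along its x. Origin under the front part of its handle, 80 mm from its butt
- sanding_block: Bystander: cork sanding block 90 x 46 x 30 mm, loose. Origin at the centre of its underside
- spool: Bystander: small brass spool of binding wire, 40 mm across, 30 mm high, standing loose behind the paddle. Origin at the centre of its underside

How it is judged:
On the way, in this order (a step that is already met when the one before it is completed fails the run):
1. the matching amber eye sits in the paddle's empty pocket, let go, the paddle on the bench with the first eye in its pocket (distance between eye_match and pocket_empty below 0.01 m and distance between eye_first and pocket_full below 0.01 m and contact force between eye_match and the fingers below 0.05 N and height (world z) of tray below 0.006 m), for 0.3 s.
2. the paddle is lifted clear of the bench with both eyes in their pockets (height (world z) of tray above 0.05 m and contact force between tray and the fingers above 1 N and distance between eye_match and pocket_empty below 0.011 m and distance between eye_first and pocket_full below 0.011 m), for 0.2 s.
At the end, for the whole second after the job is handed in: The gripper alone holds the paddle still, level within about 7 degrees, its head's middle within 30 mm of the lens axis and 70 to 130 mm below the lens; both amber eyes lie in their pockets (within 10 mm of the seated points), untouched by the fingers (horizontal distance between tray_mid and lens below 0.03 m and z of tray_mid in the frame of lens between -0.13 and -0.07 m and angle between tray's own z axis and vertical below 0.12 rad and linear speed of tray below 0.03 m/s and angular speed of tray below 0.2 rad/s and distance between eye_match and pocket_empty below 0.01 m and distance between eye_first and pocket_full below 0.01 m and contact force between each of eye_match, eye_first and the fingers below 0.05 N and contact force between tray and the fingers above 1 N and contact force between tray and magnifier below 0.05 N and contact force between tray and stock below 0.05 N); the arm keeps its last pose, push and grip.
It fails at once if an eye is dropped on the bench (height (world z) of any of eye_match, eye_first, eye_blue, eye_green below 0.0145 m).
It fails at once if the paddle is tipped more than about 34 degrees, so that an eye could roll out (angle between tray's own z axis and vertical above 0.6 rad).
It fails at once if the blue or green eye is taken from its socket (distance of any of eye_blue, eye_green from where it was at the start of the episode above 0.012 m).
It fails at once if the magnifier is knocked (contact force between magnifier and anything else above 5 N).
It fails at once if something else on the bench is displaced by more than 3 cm (distance of any of carving_knife, sanding_block, spool from where it was at the start of the episode above 0.03 m).
It also fails if it takes over 72 s, if anything falls off the work surface, if the arm or the gripper's body presses on something with over 40 N, if the wrist force passes 120 N, or if a joint passes its speed limit or range.

## Robot

A 6-joint arm with a two-finger parallel gripper is mounted at the origin on the work surface. World frame = base frame: x ahead of the robot, y to its left, z up, the work surface at z = 0. Lengths are in m, angles in rad, forces in N, time in s.
With the tool pointing down it reaches from about 0.25 to 0.725 m from the base axis. Payload 4 kg.
Tool frame: the origin (TCP) lies midway between the tips of the shut fingers; the grasp point (between the pads) lies 19 mm behind it; z points along the fingers, y is the line along which they close (so a half turn about z gives the same grasp; the last joint's range is limited). The gripper opens to 85 mm and grips with 20 to 120 N. Pads are 22 mm wide; open, the fingers measure 114 mm over their backs; the gripper's body (76 mm by 85 mm) begins 54 mm behind the grasp point. The pads swing forward as they close: fully open they stand 13 mm farther back than shut.
Start: joints at [1.154, 0.241, 0.005, 1.335, 0, 1.571], TCP at [0.202, 0.457, 0.231] pointing down, gripper open.
Joint ranges: [-2.72, 2.72], [-1.05, 1.87], [-1.09, 1.28], [-1.99, 2.15], [-1.42, 1.44], [-3.14, 3.14]. Speed limits (rad/s): [2.79, 2.79, 3.14, 3.14, 3.14, 3.14].

## Interface

Orientations are given as a unit quaternion [x, y, z, w].
In Python, from workcell import get_obs, imaging, workorder gives the robot as it stands.
- The arm moves only by the tool shift_gripper, called after "Request:" by a JSON object that holds its "method" and its "body", one argument or row to a line. Schema: {"type":"object","properties":{"segments":{"type":"array","items":{"type":"array","items":{"type":"number"},"minItems":7,"maxItems":7},"minItems":1,"maxItems":10},"only":{"type":"string"},"quiet":{"type":"boolean"},"lines":{"type":"string"}},"required":["segments"],"additionalProperties":false}. segments is a list of rows, 1 to 10 of them, each of 7 numbers: a rotation vector rx, ry, rz in shares of pi rad (1.0 is pi rad), then dx, dy, dz in normalised numbers (1 is 0.75 m), then the finger opening in m; each row is the pose to reach, as a shift and turn from the pose commanded when the call began, along the tool's axes at that moment; what a row does not reach only later rows make up. A row lasts 1/8 s, in which the tool goes at most 0.0625 m and 0.188 rad, less where a joint would pass 70% of its speed; a pose out of reach is approached as far as the arm can. The fingers move at their own pace and stop on an object; the grip force is fixed at half the most. Time passes only in rows, so rows that do not move let the fingers close. The tool returns the time, the measured TCP pose, the force, the opening and the grip force at its end. only (a regular expression) keeps the lines of the reply that match it, lines (a string "A,B") keeps lines A to B, and quiet returns only ok. No shift or turn number may pass 1 either way. Input that does not fit is refused with a message, and nothing moves.
- get_obs(): the state, without advancing time (a new reading comes with each control period).
- imaging.camera(name): name is "side" or "top"; returns (picture, depth): 420x560x3 uint8, red, green, blue; 420x560 float32, m along the optical axis (not along the pixel's ray), 0 where there is no reading.
- imaging.calibration(name): a dict with "mtx" (3x3 intrinsics, pixels), "R" (3x3) and "t" (3): a world point X has camera coordinates R X + t. Camera axes: x right, y down, z forward; pixel columns grow to the right and rows downward; lengths in m; the calibration is good to about 2 mm. A picture is of the moment at which its call begins. calibration takes no time and is no camera call.
- workorder.job_done(): hands the job in; it is judged then, once.
The state is a dict: "clock": time; "joint_pos": joint angles; "joint_vel": joint speeds; "tau": joint torques, N m; "eef_pos": TCP position; "tool_rot": TCP orientation; "ft_force": force on the tool from outside, world axes, zero at the start; "ft_torque": the same for the moment, N m; "grip_width": finger opening in m; "grasp_force": force on a finger pad.
Only numpy, scipy, OpenCV 4.12 (cv2) and the standard library are available. Lean on these libraries where they do the work, as an engineer would, in place of code of your own. Each camera call takes 0.05 s, during which the arm holds its last target. There are 200 camera calls.

## Working session

There is one attempt and no reset: what is moved stays moved. The work goes in short steps, Python scripts to look and compute and a tool call to move; the robot and the scene stay as the last step left them, time stands still between calls to the robot, and variables do not carry over. Pictures are saved under pics/ and viewed, at most 11 in all, crops included, and the job is handed in when it is done.

```bash
mkdir -p pics; ls; python3 - <<'E'
from workcell import get_obs, imaging
import cv2,numpy as np
for n in("top","side"):
    p,d=imaging.camera(n); cv2.imwrite(f"pics/{n}0.png",p[:,:,::-1]); np.savez(f"{n}0.npz",p=p,d=d)
    c=imaging.calibration(n); print(n,c["mtx"],c["R"],c["t"])
print(get_obs())
E
```

```text
pics
top [[501.10674764   0.         278.23329851]
 [  0.         501.10674764 204.81571014]
 [  0.           0.           1.        ]] [[-0.02255873 -0.99944312 -0.02458771]
 [-0.98089724  0.02687985 -0.19266052]
 [ 0.19321415  0.01977184 -0.98095737]] [0.04114785 0.57765645 1.10703194]
side [[474.29533319   0.         276.32325544]
 [  0.         474.29533319 206.89082339]
 [  0.           0.           1.        ]] [[-0.99935816 -0.03232392  0.01544155]
 [-0.03204373  0.61391237 -0.78872353]
 [ 0.01601488 -0.7887121  -0.61455411]] [0.56726155 0.14204043 1.0518306 ]
{'clock': 0.1, 'joint_pos': array([1.15398775e+00, 2.41357483e-01, 3.83766905e-03, 1.33522038e+00,
       4.41561002e-06, 1.57078557e+00]), 'joint_vel': array([ 0.00048031, -0.00060966,  0.00210925, -0.00088398, -0.00035978,
       -0.00109414]), 'tau': array([ 1.27885100e-04, -3.73138583e+01,  2.53009862e+01,  1.08595353e-02,
        5.11927124e-05,  1.45708793e-05]), 'eef_pos': array([0.20218426, 0.4566588 , 0.23048396]), 'tool_rot': array([ 2.06893621e-01,  9.78362962e-01, -9.50443290e-04, -2.03256788e-04]), 'ft_force': array([-0.47762291, -0.19516685, -0.4815273 ]), 'ft_torque': array([ 0.01535102, -0.00317419,  0.0322059 ]), 'grasp_force': 0.0, 'grip_width': 0.08540941958334024}
```

View pics/top0.png

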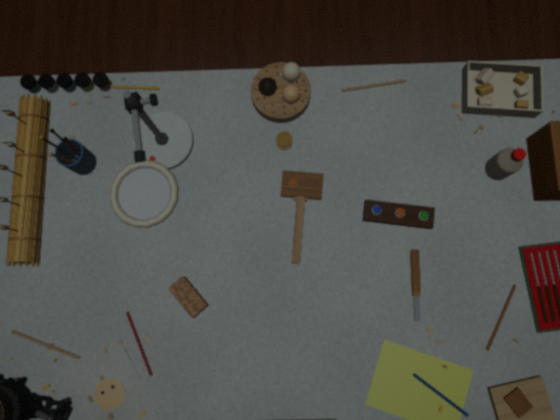

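View pics/side0.png

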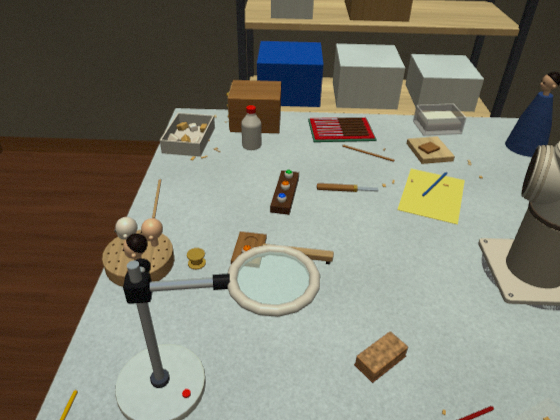

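The top view shows the paddle head at (302,185), with the eye in the left pocket at (293,183) and the handle end at (296,262). The stock holds blue (376,210), amber (400,213) and green (424,216), and the lens is at (145,193). In the side view the amber stock eye is at (285,185), the head at (249,248) and the lens at (274,278).

```bash
python3 - <<'E'
import cv2,numpy as np
t=np.load("top0.npz")["p"][:,:,::-1];s=np.load("side0.npz")["p"][:,:,::-1]
a=cv2.resize(t[165:270,270:440],None,fx=4.7,fy=4.7,interpolation=cv2.INTER_CUBIC)[:,:799]
a=cv2.convertScaleAbs(a,alpha=1.8)
b=cv2.resize(s[160:275,220:345],None,fx=4.8,fy=4.8,interpolation=cv2.INTER_CUBIC)
cv2.imwrite("pics/ct.png",a[:599]);cv2.imwrite("pics/cs.png",b)
E
```

```text
(no output)
```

View pics/ct.png

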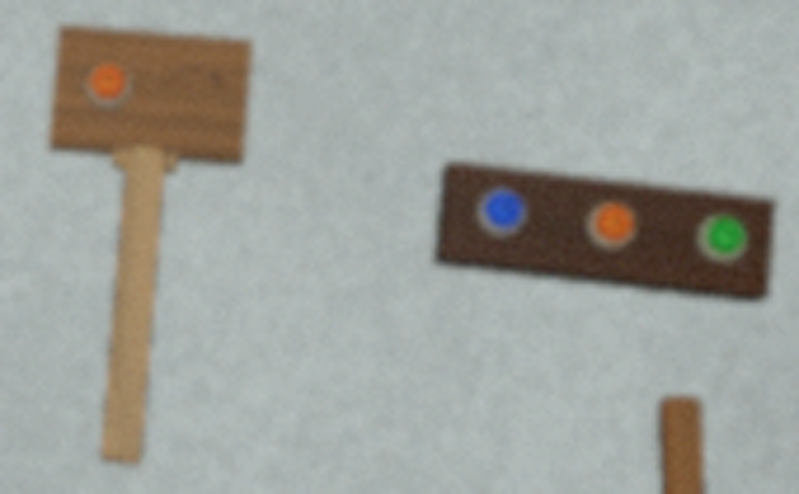

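View pics/cs.png

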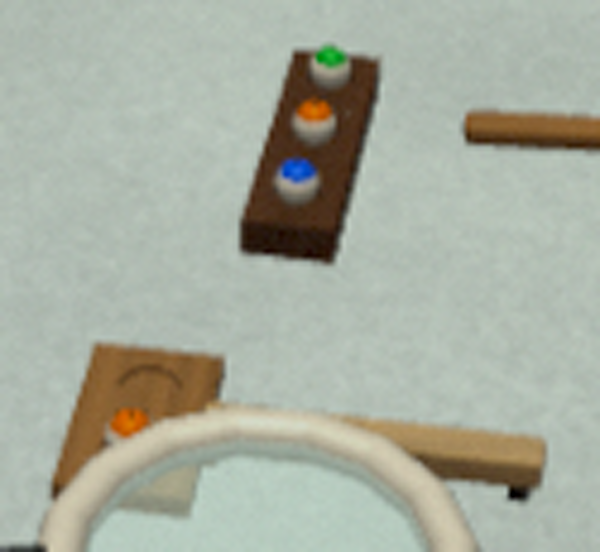

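```bash
cat > h.py <<'E'
import numpy as np,cv2
from workcell import get_obs, imaging
from scipy.spatial.transform import Rotation as Ro
C={n:imaging.calibration(n) for n in("top","side")}
def ray(n,uv):
    c=C[n];R=np.array(c["R"]);t=np.array(c["t"]);d=R.T@np.linalg.inv(c["mtx"])@np.array([uv[0],uv[1],1.]);return -R.T@t,d/np.linalg.norm(d)
def plane(n,uv,z):
    o,d=ray(n,uv);return o+d*(z-o[2])/d[2]
def tri(a,b):
    (o1,d1),(o2,d2)=ray("top",a),ray("side",b)
    s=np.linalg.lstsq(np.c_[d1,-d2],o2-o1,rcond=None)[0];p,q=o1+s[0]*d1,o2+s[1]*d2
    return (p+q)/2,np.linalg.norm(p-q)
def grow(mask,box):
    u0,v0,u1,v1=box;m=np.zeros_like(mask);m[v0:v1,u0:u1]=mask[v0:v1,u0:u1];return m
def biggest(m):
    return max(cv2.findContours(m.astype(np.uint8),cv2.RETR_EXTERNAL,cv2.CHAIN_APPROX_NONE)[0],key=cv2.contourArea)
E
python3 - <<'E'
from h import *
np.set_printoptions(precision=4,suppress=True)
T=np.load("top0.npz")["p"];S=np.load("side0.npz")["p"]
B=lambda p:p.max(2)
# stock eyes: bright blobs inside dark block
print("thr",T[214,388],T[213,400],S[200,285],S[187,285])
bt=dict(blue=(368,202,386,218),amber=(391,205,410,222),green=(415,208,433,224))
bs=dict(blue=(274,190,290,204),amber=(278,178,293,192),green=(281,167,296,180))
E={}
for k in bt:
    ct=cv2.minEnclosingCircle(biggest(grow(B(T)>75,bt[k])));cs=cv2.minEnclosingCircle(biggest(grow(B(S)>110,bs[k])))
    p,g=tri(ct[0],cs[0]);E[k]=p;print(k,ct,cs,p,g)
d=E["green"]-E["blue"];print("row",np.linalg.norm(d),"yaw x",np.degrees(np.arctan2(-d[0]*-1,-d[1]*1)), d)
# paddle top
hsv=cv2.cvtColor(T,cv2.COLOR_RGB2HSV);m=grow((hsv[:,:,1]>70),(275,165,330,270))
h=grow(m,(275,165,330,197));r=cv2.minAreaRect(biggest(h));bx=cv2.boxPoints(r)
W=np.array([plane("top",q,.018) for q in bx]);print("head",r,W,W.mean(0),np.linalg.norm(W[1]-W[0]),np.linalg.norm(W[2]-W[1]))
h2=grow(m,(275,205,330,270));r=cv2.minAreaRect(biggest(h2));bx=cv2.boxPoints(r)
W=np.array([plane("top",q,.026) for q in bx]);print("handle",r,W,W.mean(0))
# first eye by iris centre-ish
o=grow((hsv[:,:,1]>170),(283,175,303,192));print("iris",cv2.minEnclosingCircle(biggest(o)))
# heights: handle end upper corners & head far corners, top/side
f=lambda u,v:(270+u/4.7,165+v/4.7);g=lambda u,v:(220+u/4.8,160+v/4.8)
for n,a,b in(("end-R",(142,462),(545,440)),("headR",(250,40),(97,345)),("headRnear",(242,161),(223,357)),("stockFarR",(773,200),(295,52)),("stockNearR",(764,298),(380,60)),("pocket",(205,86),(150,385)),("eye1",(107,86),(127,429))):
    print(n,*tri(f(*a),g(*b)))
# lens ring
lm=grow((hsv[:,:,2]>125)&(hsv[:,:,1]<70),(105,155,185,232));e=cv2.fitEllipse(cv2.convexHull(biggest(lm)));print("ring",e)
hs=cv2.cvtColor(S,cv2.COLOR_RGB2HSV);ls=grow((hs[:,:,2]>190)&(hs[:,:,1]<60),(225,244,325,315));e2=cv2.fitEllipse(cv2.convexHull(biggest(ls)));print(e2)
print("lens",tri(e[0],e2[0]),plane("top",e[0],.25))
E
```

```text
thr [36 27 21] [104  54  21] [86 77 65] [141 134 119]
blue ((376.5, 209.5), 3.8079864978790283) ((281.125, 196.5), 4.155292510986328) [ 0.5641 -0.2037  0.0325] 0.0031818589867796745
amber ((399.8846130371094, 212.1923065185547), 4.284724235534668) ((285.0, 184.5), 4.272101879119873) [ 0.5557 -0.258   0.0319] 0.0042640359106214595
green ((423.0, 215.0), 3.1623775959014893) ((288.0, 169.0), 7.280210018157959) [ 0.547  -0.3077  0.0475] 0.0001924020151410813
row 0.10638592585290962 yaw x -9.320176228909224 [-0.0171 -0.1039  0.0149]
head ((301.4974365234375, 184.53553771972656), (40.254581451416016, 25.078962326049805), 4.085616588592529) [[ 0.6086  0.0215  0.018 ]
 [ 0.6707  0.0157  0.018 ]
 [ 0.6607 -0.0815  0.018 ]
 [ 0.5988 -0.0748  0.018 ]] [ 0.6347 -0.0298  0.018 ] 0.062385618720745585 0.09769972187122777
handle ((297.5448913574219, 233.46209716796875), (7.14191198348999, 57.633567810058594), 4.763641834259033) [[ 0.4482 -0.0007  0.026 ]
 [ 0.5843 -0.0159  0.026 ]
 [ 0.5824 -0.0328  0.026 ]
 [ 0.4464 -0.0173  0.026 ]] [ 0.5153 -0.0167  0.026 ]
iris ((292.5, 181.5), 2.9155757427215576)
end-R [ 0.4426 -0.0203  0.0198] 0.004667462158595294
headR [ 0.6584 -0.0831  0.0149] 0.005541592799873443
headRnear [ 0.5954 -0.0765  0.0153] 0.004002981563720514
stockFarR [ 0.567  -0.3438  0.0177] 0.004733703299422458
stockNearR [ 0.5173 -0.3346  0.0198] 0.0036811502299763893
pocket [ 0.6329 -0.0588  0.0125] 0.010266825921214041
eye1 [ 0.6351 -0.0087  0.0283] 0.0011367531375078906Traceback (most recent call last):
  File "<stdin>", line 27, in <module>
  File "h.py", line 16, in biggest
    return max(cv2.findContours(m.astype(np.uint8),cv2.RETR_EXTERNAL,cv2.CHAIN_APPROX_NONE)[0],key=cv2.contourArea)
ValueError: max() iterable argument is empty
```

```bash
python3 - <<'E'
from h import *
np.set_printoptions(precision=4,suppress=True)
T=np.load("top0.npz")["p"];S=np.load("side0.npz")["p"]
f=lambda u,v:(270+(u+.5)/4.7-.5,165+(v+.5)/4.7-.5)
W=np.array([plane("top",f(*q),.022) for q in((445,163),(773,200),(764,298),(437,263))]);print("stock",W.mean(0),[np.linalg.norm(W[i]-W[i-1]) for i in range(4)],np.degrees(np.arctan2(W[1]-W[0],1)),W)
print("amber",plane("top",(399.9,212.4),.03),"eye1",plane("top",f(108,84),.027),"pocket c",plane("top",f(205,86),.018))
d=W[1]+W[2]-W[0]-W[3];print("stock yaw",np.degrees(np.arctan2(d[0],-d[1])))
W=np.array([plane("top",f(*q),.018) for q in((62,28),(250,40),(242,161),(52,148))]);d=W[1]+W[2]-W[0]-W[3];e=W[0]+W[1]-W[2]-W[3]
print("head",W.mean(0),np.degrees(np.arctan2(d[0],-d[1])),np.degrees(np.arctan2(e[1],e[0])))
print(T[193,112:120].tolist(),T[193,140].tolist(),S[300,255:265].tolist(),S[278,274])
for n,P,b,th in(("top",T,(105,155,185,232),115),("side",S,(225,244,325,315),165)):
    m=grow(P.min(2)>th,b);c=biggest(m);e=cv2.fitEllipse(cv2.convexHull(c));print(n,e)
    C[n+"e"]=e
print("lens",tri(C["tope"][0],C["sidee"][0]),plane("top",C["tope"][0],.25))
o=get_obs();R=Ro.from_quat(o["tool_rot"]).as_matrix();print(R)
E
```

```text
stock [ 0.5561 -0.2564  0.022 ] [np.float64(0.051749807472116785), np.float64(0.16546255038402277), np.float64(0.05047874106947386), np.float64(0.16356506734694534)] [-1.3527 -9.3007  0.    ] [[ 0.5932 -0.1784  0.022 ]
 [ 0.5695 -0.3421  0.022 ]
 [ 0.5198 -0.3335  0.022 ]
 [ 0.5419 -0.1715  0.022 ]]
amber [ 0.5577 -0.2589  0.03  ] eye1 [ 0.6381 -0.0084  0.027 ] pocket c [ 0.6378 -0.0583  0.018 ]
stock yaw -7.980827330468403
head [ 0.6344 -0.0306  0.018 ] -5.518660435465795 -5.968551094806928
[[109, 108, 96], [108, 109, 99], [105, 105, 94], [96, 93, 82], [86, 82, 74], [81, 80, 75], [88, 91, 89], [100, 105, 104]] [105, 111, 112] [[172, 182, 168], [175, 192, 180], [184, 206, 194], [186, 205, 194], [182, 203, 191], [186, 206, 192], [186, 206, 194], [185, 203, 192], [182, 202, 191], [181, 203, 189]] [186 205 193]Traceback (most recent call last):
  File "<stdin>", line 12, in <module>
  File "h.py", line 16, in biggest
    return max(cv2.findContours(m.astype(np.uint8),cv2.RETR_EXTERNAL,cv2.CHAIN_APPROX_NONE)[0],key=cv2.contourArea)
ValueError: max() iterable argument is empty
```

```bash
python3 - <<'E'
from h import *
np.set_printoptions(precision=4,suppress=True)
T=np.load("top0.npz")["p"].astype(int);S=np.load("side0.npz")["p"].astype(int)
cs={}
for n,P,b,th in(("top",T,(106,156,183,231),9),("side",S,(222,242,325,316),0)):
    m=grow(P[:,:,0]-P[:,:,2]>th,b)   # warm ring against bluish bench
    m=cv2.morphologyEx(m.astype(np.uint8),cv2.MORPH_OPEN,np.ones((3,3)))
    c=biggest(m);e=cv2.fitEllipse(cv2.convexHull(c));print(n,e,cv2.boundingRect(c));cs[n]=e[0]
for a,b in((cs["top"],cs["side"]),((144.5,194),(273.7,278.5))): print("lens",tri(a,b),plane("top",a,.25),plane("side",b,.25))
print("spool",plane("top",(285,141),.03))
print("diam",plane("top",(111,194),.25)-plane("top",(178,194),.25))
E
```

```text
top ((158.1832275390625, 178.98114013671875), (28.253957748413086, 54.3480339050293), 145.75543212890625) (139, 156, 39, 45)
side ((275.2247009277344, 273.692138671875), (84.56836700439453, 102.9969711303711), 81.027587890625) (227, 242, 98, 74)
lens (array([0.5821, 0.2618, 0.2413]), np.float64(0.03683559674160353)) [0.5985 0.257  0.25  ] [0.5641 0.2772 0.25  ]
lens (array([0.5678, 0.284 , 0.2477]), np.float64(0.0035907733430669223)) [0.5691 0.2832 0.25  ] [0.566  0.2868 0.25  ]
spool [0.7417 0.0072 0.03  ]
diam [0.0037 0.1315 0.    ]
```

Units first: shifts go in shares of 0.75 m and turns go in shares of pi rad. So -0.46 m / 0.75 = -0.6133, -0.414 m / 0.75 = -0.552, 1.293 rad / 3.1416 = 0.4116.

```bash
cat > g.py <<'E'
import sys
from h import *
# usage: g.py x y z yawdeg(tool y axis) -> shift/turn in tool axes
x,y,z,a=map(float,sys.argv[1:5]);a=np.radians(a)
o=get_obs();R=Ro.from_quat(o["tool_rot"]).as_matrix()
ty=np.array([np.cos(a),np.sin(a),0]);
if len(sys.argv)<6 and ty@R[:,1]<0: ty=-ty
tz=np.array([0,0,-1.]);G=np.c_[np.cross(ty,tz),ty,tz]
print(o["clock"],o["eef_pos"].round(4),o["joint_pos"].round(2),"grip",round(o["grip_width"],4),round(float(o["grasp_force"]),1),o["ft_force"].round(1))
print("rot",Ro.from_matrix(R.T@G).as_rotvec().round(4),"d",(R.T@(np.array([x,y,z])-o["eef_pos"])).round(4))
E
python3 g.py .557 -.258 .14 -8
```

```text
0.1 [0.2022 0.4567 0.2305] [1.15 0.24 0.   1.34 0.   1.57] grip 0.0854 0.0 [-0.5 -0.2 -0.5]
rot [-0.0017  0.0013  1.2936] d [-0.6138 -0.5097  0.0915]
```

Request:
{"method": "shift_gripper", "body": {
  "segments": [
    [0, 0, 0.0605, -0.0613, -0.0507, 0, 0.085],
    [0, 0, 0.1178, -0.1227, -0.1013, 0, 0.085],
    [0, 0, 0.1783, -0.184, -0.1533, 0, 0.085],
    [0, 0, 0.2355, -0.2453, -0.204, 0, 0.085],
    [0, 0, 0.296, -0.3067, -0.2533, 0, 0.085],
    [0, 0, 0.3501, -0.368, -0.3067, 0, 0.085],
    [0, 0, 0.4106, -0.4293, -0.3573, 0, 0.085],
    [0, 0, 0.4116, -0.4907, -0.408, 0.0267, 0.085],
    [0, 0, 0.4116, -0.552, -0.4587, 0.0533, 0.085],
    [0, 0, 0.4116, -0.6133, -0.5093, 0.0667, 0.085]
  ]
}}

```text
clock: 1.35
eef_pos: [0.4681, -0.0801, 0.18]
tool_rot: [0.755, 0.656, -0.0, -0.001]
ft_force: [1.0, 0.3, -0.3]
grip_width: 0.0851
grasp_force: 0.0
```

```bash
python3 g.py .557 -.258 .14 -8
```

```text
1.35 [ 0.4681 -0.0801  0.18  ] [-0.17  0.22 -0.16  1.19  0.    1.54] grip 0.0851 0.0 [ 1.   0.3 -0.3]
rot [-0.0019 -0.0004  0.0004] d [-0.1639  0.1128  0.0397]
```

To row units: -0.164 m / 0.75 = -0.2187, -0.15 m / 0.75 = -0.2.

Request:
{"method": "shift_gripper", "body": {
  "segments": [
    [0, 0, 0, -0.0667, 0.0453, 0.016, 0.085],
    [0, 0, 0, -0.1333, 0.0907, 0.0333, 0.085],
    [0, 0, 0, -0.2, 0.136, 0.0493, 0.085],
    [0, 0, 0, -0.2187, 0.1507, 0.0533, 0.085],
    [0, 0, 0, -0.2187, 0.1507, 0.0533, 0.085],
    [0, 0, 0, -0.2187, 0.1507, 0.0533, 0.085]
  ]
}}

```text
clock: 2.1
eef_pos: [0.557, -0.2554, 0.1411]
tool_rot: [0.754, 0.657, -0.0, -0.001]
ft_force: [0.5, 0.1, -0.0]
grip_width: 0.0852
grasp_force: 0.0
```

```bash
python3 g.py .557 -.258 .0235 -8
python3 - <<'E'
from h import *
p,d=imaging.camera("side");cv2.imwrite("pics/s1.png",cv2.resize(p[60:260,190:390,::-1],None,fx=3,fy=3,interpolation=cv2.INTER_CUBIC))
E
```

```text
2.1 [ 0.557  -0.2554  0.1411] [-0.43  0.51  0.17  1.23  0.    1.28] grip 0.0852 0.0 [ 0.5  0.1 -0. ]
rot [-0.0012 -0.0007  0.0012] d [-0.0026  0.0005  0.1176]
```

View pics/s1.png

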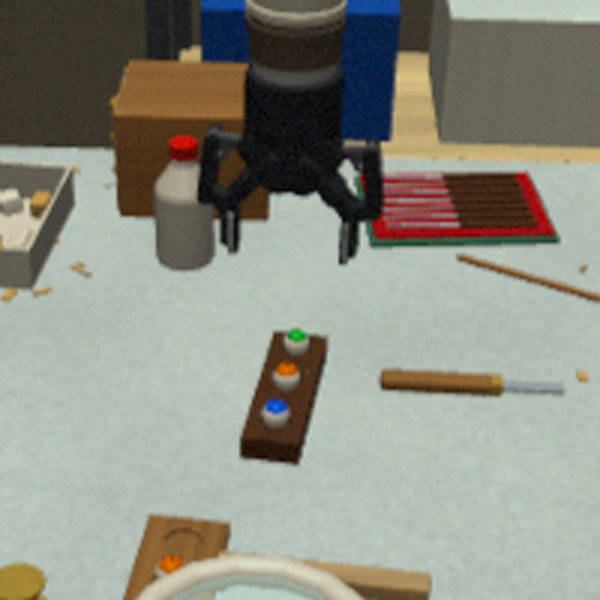

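The open fingers (tips at about (230,245) and (345,258) in the crop) straddle the amber eye at (286,376), so I descend and close.

To row units: 0.1175 m / 0.75 = 0.1567, 0.105 m / 0.75 = 0.14.

Request:
{"method": "shift_gripper", "body": {
  "segments": [
    [0, 0, 0, -0.0027, 0, 0.0533, 0.085],
    [0, 0, 0, -0.0027, 0, 0.1067, 0.085],
    [0, 0, 0, -0.0027, 0, 0.14, 0.07],
    [0, 0, 0, -0.0027, 0, 0.1567, 0.06],
    [0, 0, 0, -0.0027, 0, 0.1567, 0.05],
    [0, 0, 0, -0.0027, 0, 0.1567, 0.042],
    [0, 0, 0, -0.0027, 0, 0.1567, 0.036],
    [0, 0, 0, -0.0027, 0, 0.1567, 0.03],
    [0, 0, 0, -0.0027, 0, 0.1567, 0.02],
    [0, 0, 0, -0.0027, 0, 0.1567, 0.02]
  ]
}}

```text
clock: 3.4
eef_pos: [0.5576, -0.2586, 0.0245]
tool_rot: [0.755, 0.656, 0.0, 0.0]
ft_force: [0.2, -0.1, 3.6]
grip_width: 0.0207
grasp_force: 44.4
```

Request:
{"method": "shift_gripper", "body": {
  "segments": [
    [0, 0, 0, 0, 0, 0, 0.01],
    [0, 0, 0, 0, 0, 0, 0.01],
    [0, 0, 0, 0, 0, 0, 0.01],
    [0, 0, 0, 0, 0, 0, 0.01]
  ]
}}

```text
clock: 3.9
eef_pos: [0.5576, -0.2586, 0.0245]
tool_rot: [0.755, 0.656, 0.0, 0.001]
ft_force: [-1.6, 0.4, 5.6]
grip_width: 0.0203
grasp_force: 58.5
```

```bash
python3 g.py .557 -.258 .1 -8
```

```text
3.9 [ 0.5576 -0.2586  0.0245] [-0.43  0.62  0.02  0.97 -0.    1.28] grip 0.0203 58.5 [-1.6  0.4  5.6]
rot [0.001  0.0004 0.0006] d [ 0.0005 -0.0006 -0.0755]
```

To row units: -0.004 m / 0.75 = -0.0053, -0.002 m / 0.75 = -0.0027.

Request:
{"method": "shift_gripper", "body": {
  "segments": [
    [0, 0, 0, 0, 0, -0.0027, 0.01],
    [0, 0, 0, 0, 0, -0.0053, 0.01],
    [0, 0, 0, 0, 0, -0.0053, 0.01]
  ]
}}

```text
clock: 4.28
eef_pos: [0.5572, -0.2583, 0.0276]
tool_rot: [0.755, 0.656, -0.0, -0.0]
ft_force: [0.1, -0.3, 0.3]
grip_width: 0.0201
grasp_force: 58.7
```

```bash
python3 - <<'E'
from h import *
p,d=imaging.camera("side");cv2.imwrite("pics/s2.png",cv2.resize(p[140:220,240:340,::-1],None,fx=7,fy=7,interpolation=cv2.INTER_CUBIC))
E
```

```text
(no output)
```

View pics/s2.png

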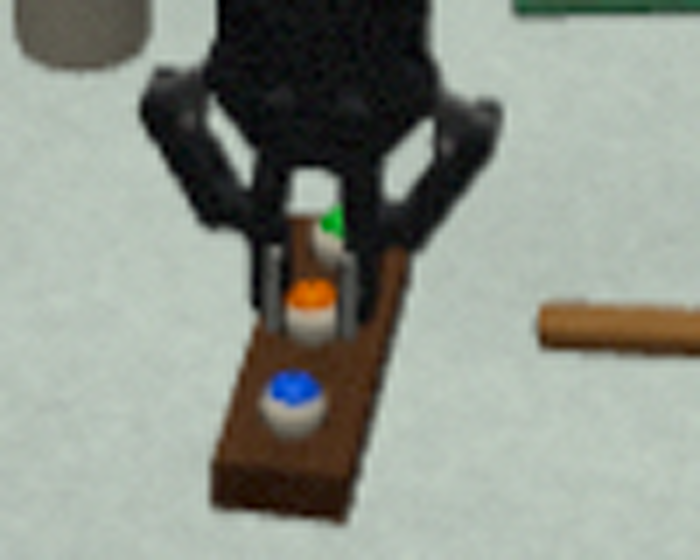

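The amber eye sits between the pads at (312,310) and the block is otherwise undisturbed. I lift and carry it to the pocket.

To row units: -0.06 m / 0.75 = -0.08, -0.045 m / 0.75 = -0.06.

Request:
{"method": "shift_gripper", "body": {
  "segments": [
    [0, 0, 0, 0, 0, -0.0133, 0.01],
    [0, 0, 0, 0, 0, -0.0333, 0.01],
    [0, 0, 0, 0, 0, -0.06, 0.01],
    [0, 0, 0, 0, 0, -0.08, 0.01],
    [0, 0, 0, 0, 0, -0.08, 0.01]
  ]
}}

```text
clock: 4.95
eef_pos: [0.5587, -0.259, 0.0901]
tool_rot: [0.755, 0.656, 0.001, 0.002]
ft_force: [0.7, -0.4, -0.5]
grip_width: 0.0203
grasp_force: 58.7
```

```bash
python3 g.py .6323 -.0519 .085 -5.8
```

```text
4.95 [ 0.5587 -0.259   0.0901] [-0.43  0.55  0.1   1.11 -0.    1.28] grip 0.0203 58.7 [ 0.7 -0.4 -0.5]
rot [ 0.0042  0.0014 -0.0378] d [0.2154 0.0442 0.005 ]
```

To row units: 0.2154 m / 0.75 = 0.2872, 0.211 m / 0.75 = 0.2813, -0.038 rad / 3.1416 = -0.0121.

Request:
{"method": "shift_gripper", "body": {
  "segments": [
    [0, 0, -0.0032, 0.0267, 0.0053, 0, 0.01],
    [0, 0, -0.0064, 0.0733, 0.0147, 0, 0.01],
    [0, 0, -0.0095, 0.1267, 0.0267, 0, 0.01],
    [0, 0, -0.0121, 0.18, 0.0373, 0, 0.01],
    [0, 0, -0.0121, 0.2267, 0.0467, 0, 0.01],
    [0, 0, -0.0121, 0.2627, 0.0547, 0, 0.01],
    [0, 0, -0.0121, 0.2813, 0.0573, 0, 0.01],
    [0, 0, -0.0121, 0.2872, 0.0589, 0, 0.01],
    [0, 0, -0.0121, 0.2872, 0.0589, 0, 0.01],
    [0, 0, -0.0121, 0.2872, 0.0589, 0, 0.01]
  ]
}}

```text
clock: 6.2
eef_pos: [0.6306, -0.0522, 0.0878]
tool_rot: [0.742, 0.67, -0.0, -0.0]
ft_force: [-0.1, -0.4, 0.5]
grip_width: 0.0204
grasp_force: 58.7
```

```bash
python3 g.py .6323 -.0519 .0225 -5.8
python3 - <<'E'
from h import *
p,d=imaging.camera("side");cv2.imwrite("pics/s3.png",cv2.resize(p[180:280,220:340,::-1],None,fx=6,fy=6,interpolation=cv2.INTER_CUBIC))
E
```

```text
6.2 [ 0.6306 -0.0522  0.0878] [-0.08  0.59  0.16  1.14 -0.    1.59] grip 0.0204 58.7 [-0.1 -0.4  0.5]
rot [-0.0003  0.0003 -0.0012] d [0.0005 0.0017 0.0653]
```

View pics/s3.png

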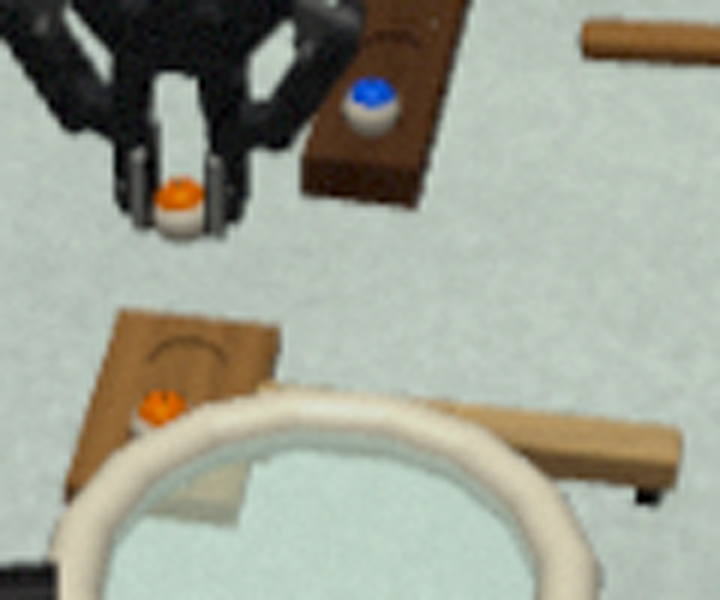

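The eye is held near the fingertips at (181,208), with the empty pocket's arc at (188,345) below it. I check its height relative to the TCP before lowering.

```bash
python3 - <<'E'
from h import *
for uv in((220+181/6,180+208/6),(220+181/6,180+211/6)):
    o,d=ray("side",uv);print(o+d*(-.0522-o[1])/d[1])
p,d=imaging.camera("top")
q=np.array(C["top"]["R"])@np.array([.6306,-.0522,.09])+C["top"]["t"];print((C["top"]["mtx"]@q/q[2]))
E
```

```text
[ 0.62848389 -0.0522      0.09217384]
[ 0.62851011 -0.0522      0.09075484]
[312.0405994  178.58969913   1.        ]
```

To row units: 0.064 m / 0.75 = 0.0853, 0.062 m / 0.75 = 0.0827.

Request:
{"method": "shift_gripper", "body": {
  "segments": [
    [0, 0, 0, 0.0007, 0.0033, 0.02, 0.01],
    [0, 0, 0, 0.0007, 0.0033, 0.0467, 0.01],
    [0, 0, 0, 0.0007, 0.0033, 0.0667, 0.01],
    [0, 0, 0, 0.0007, 0.0033, 0.0773, 0.01],
    [0, 0, 0, 0.0007, 0.0033, 0.0827, 0.01],
    [0, 0, 0, 0.0007, 0.0033, 0.0853, 0.01],
    [0, 0, 0, 0.0007, 0.0033, 0.0853, 0.01],
    [0, 0, 0, 0.0007, 0.0033, 0.0853, 0.01]
  ]
}}

```text
clock: 7.3
eef_pos: [0.6339, -0.051, 0.0244]
tool_rot: [0.742, 0.671, 0.0, 0.0]
ft_force: [0.2, -0.4, -0.5]
grip_width: 0.0205
grasp_force: 58.7
```

```bash
python3 g.py .6323 -.0519 .0225 -5.8
```

```text
7.3 [ 0.6339 -0.051   0.0244] [-0.08  0.66  0.09  1.01 -0.    1.59] grip 0.0205 58.7 [ 0.2 -0.4 -0.5]
rot [0.0011 0.     0.0003] d [-0.0011 -0.0015  0.0019]
```

To row units: -0.0015 m / 0.75 = -0.002, -0.001 m / 0.75 = -0.0013.

Request:
{"method": "shift_gripper", "body": {
  "segments": [
    [0, 0, 0, -0.0013, -0.002, 0.0013, 0.01],
    [0, 0, 0, -0.0013, -0.002, 0.002, 0.01],
    [0, 0, 0, -0.0013, -0.002, 0.002, 0.01],
    [0, 0, 0, -0.0013, -0.002, 0.002, 0.01]
  ]
}}

```text
clock: 7.8
eef_pos: [0.6319, -0.0518, 0.0223]
tool_rot: [0.742, 0.671, -0.0, -0.0]
ft_force: [-1.0, 0.7, -0.3]
grip_width: 0.0203
grasp_force: 58.7
```

Within a millimetre or so of seating; open slowly, then rise.

To row units: -0.1 m / 0.75 = -0.1333, -0.06 m / 0.75 = -0.08.

Request:
{"method": "shift_gripper", "body": {
  "segments": [
    [0, 0, 0, 0, 0, 0, 0.023],
    [0, 0, 0, 0, 0, 0, 0.025],
    [0, 0, 0, 0, 0, 0, 0.03],
    [0, 0, 0, 0, 0, 0, 0.038],
    [0, 0, 0, 0, 0, 0, 0.05],
    [0, 0, 0, 0, 0, 0, 0.055],
    [0, 0, 0, 0, 0, -0.0133, 0.055],
    [0, 0, 0, 0, 0, -0.04, 0.055],
    [0, 0, 0, 0, 0, -0.08, 0.055],
    [0, 0, 0, 0, 0, -0.1333, 0.055]
  ]
}}

```text
clock: 9.05
eef_pos: [0.6312, -0.0517, 0.123]
tool_rot: [0.742, 0.67, -0.001, -0.001]
ft_force: [-0.1, 0.3, -1.0]
grip_width: 0.055
grasp_force: 0.0
```

```bash
python3 - <<'E'
from h import *
p,d=imaging.camera("side");cv2.imwrite("pics/s4.png",cv2.resize(p[180:280,220:340,::-1],None,fx=6,fy=6,interpolation=cv2.INTER_CUBIC))
E
python3 g.py .5002 -.0155 .12 84.2; python3 g.py .5002 -.0155 .12 84.2 s;python3 g.py .5002 -.0155 .12 264.2 s
```

```text
9.1 [ 0.6349 -0.052   0.1303] [-0.08  0.56  0.22  1.22 -0.    1.59] grip 0.0552 0.0 [ 1.7 -0.1  3.8]
rot [ 0.0076  0.0074 -1.5705] d [ 0.0228 -0.1378  0.009 ]
9.1 [ 0.6349 -0.052   0.1303] [-0.08  0.56  0.22  1.22 -0.    1.59] grip 0.0552 0.0 [ 1.7 -0.1  3.8]
rot [ 0.0076  0.0074 -1.5705] d [ 0.0228 -0.1378  0.009 ]
9.1 [ 0.6349 -0.052   0.1303] [-0.08  0.56  0.22  1.22 -0.    1.59] grip 0.0552 0.0 [ 1.7 -0.1  3.8]
rot [ 0.0074 -0.0076  1.571 ] d [ 0.0228 -0.1378  0.009 ]
```

View pics/s4.png

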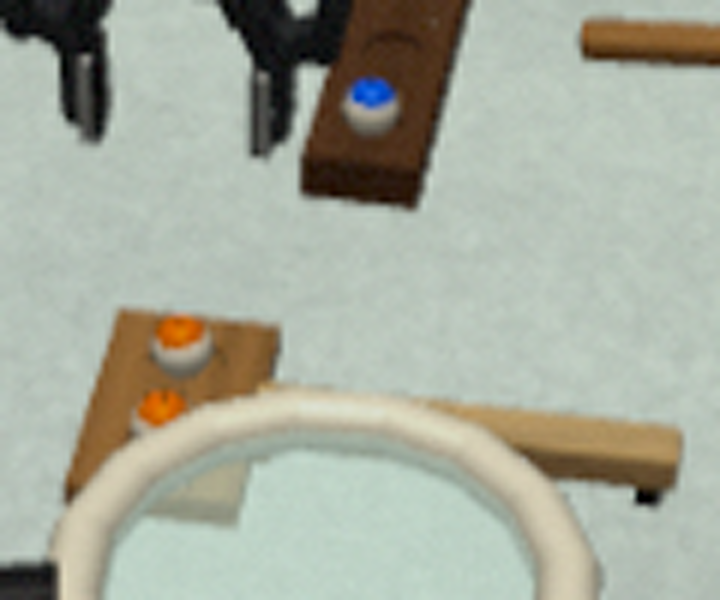

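Both amber eyes sit in their pockets at (182,346) and (160,415), and the paddle has not moved. Next I move over the handle and check the seating in the top view.

To row units: -0.1378 m / 0.75 = -0.1837, 0.0228 m / 0.75 = 0.0304, -1.57 rad / 3.1416 = -0.4997.

Request:
{"method": "shift_gripper", "body": {
  "segments": [
    [0, 0, -0.0541, 0.004, -0.024, 0.0013, 0.06],
    [0, 0, -0.1082, 0.008, -0.048, 0.004, 0.06],
    [0, 0, -0.1623, 0.012, -0.072, 0.0067, 0.06],
    [0, 0, -0.2165, 0.016, -0.096, 0.008, 0.06],
    [0, 0, -0.2706, 0.02, -0.12, 0.0093, 0.06],
    [0, 0, -0.3247, 0.024, -0.144, 0.0107, 0.06],
    [0, 0, -0.3788, 0.0267, -0.168, 0.012, 0.06],
    [0, 0, -0.4329, 0.0304, -0.1813, 0.012, 0.06],
    [0, 0, -0.4775, 0.0304, -0.1837, 0.012, 0.06],
    [0, 0, -0.4997, 0.0304, -0.1837, 0.012, 0.06]
  ]
}}

```text
clock: 10.35
eef_pos: [0.4972, -0.0151, 0.1142]
tool_rot: [0.049, 0.999, -0.0, 0.001]
ft_force: [-0.2, -0.4, -0.2]
grip_width: 0.0592
grasp_force: 0.0
```

Request:
{"method": "shift_gripper", "body": {
  "segments": [
    [0, 0, 0, 0, 0, 0, 0.06],
    [0, 0, 0, 0, 0, 0, 0.06]
  ]
}}

```text
clock: 10.6
eef_pos: [0.4973, -0.0152, 0.1137]
tool_rot: [0.051, 0.999, 0.0, 0.0]
ft_force: [0.6, -0.2, 0.7]
grip_width: 0.0595
grasp_force: 0.0
```

```bash
python3 g.py .5002 -.0155 .004 84.2
python3 - <<'E'
from h import *
p,d=imaging.camera("top");h=cv2.cvtColor(p,cv2.COLOR_RGB2HSV)
a=cv2.resize(p[160:275,240:380,::-1],None,fx=5,fy=5,interpolation=cv2.INTER_CUBIC);cv2.imwrite("pics/t5.png",cv2.convertScaleAbs(a,alpha=1.8))
E
```

```text
10.6 [ 0.4973 -0.0152  0.1137] [-0.03  0.32 -0.21  1.04  0.    0.07] grip 0.0595 0.0 [ 0.6 -0.2  0.7]
rot [ 0.0001  0.0007 -0.0016] d [-0.0029  0.      0.1097]
```

View pics/t5.png

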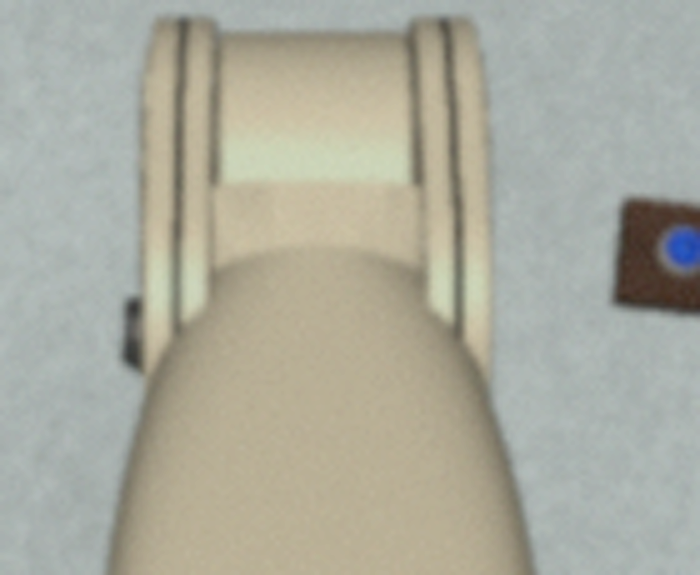

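The top view is blocked by the wrist, so I check seating from the side picture and the wrist's overhang from the side depth.

To row units: 0.1097 m / 0.75 = 0.1463, 0.1 m / 0.75 = 0.1333.

```bash
python3 - <<'E'
from h import *
np.set_printoptions(precision=4,suppress=True)
print("eye",plane("side",(220+182.5/6-.4,180+347/6-.4),.027),"expected .6323 -.0519")
print("eye old est",plane("side",(220+314/4.8-.4,160+121/4.8-.4),.03), "vs top .557 -.258")
p,d=imaging.camera("side");c=C["side"];R=np.array(c["R"])
v,u=np.mgrid[0:420,0:560];K=c["mtx"]
X=np.stack([(u-K[0,2])/K[0,0]*d,(v-K[1,2])/K[1,1]*d,d],-1)-c["t"];X=X@R
m=(d>0)&(abs(X[...,1])<.12)&(X[...,2]>.09)&(X[...,0]>.3)&(X[...,0]<.7);P=X[m]
for z in np.arange(.1,.55,.03):
    q=P[(P[:,2]>z)&(P[:,2]<z+.03)]
    if len(q)>3: print(round(z,2),len(q),"x max",np.percentile(q[:,0],99).round(3),"y",q[:,1].min().round(3),q[:,1].max().round(3))
E
```

```text
eye [ 0.6299 -0.05    0.027 ] expected .6323 -.0519
eye old est [ 0.5536 -0.2584  0.03  ] vs top .557 -.258
0.1 25 x max 0.509 y 0.019 0.028
0.13 90 x max 0.509 y -0.044 0.032
0.16 127 x max 0.514 y -0.037 0.05
0.19 305 x max 0.515 y -0.027 0.056
0.22 328 x max 0.529 y -0.01 0.056
0.25 543 x max 0.532 y -0.016 0.025
0.28 558 x max 0.532 y -0.024 0.024
0.31 544 x max 0.531 y -0.017 0.024
0.34 592 x max 0.53 y -0.025 0.024
0.37 654 x max 0.536 y -0.042 0.026
0.4 845 x max 0.538 y -0.04 0.031
0.43 936 x max 0.538 y -0.018 0.03
0.46 874 x max 0.536 y 0.005 0.035
0.49 1307 x max 0.54 y -0.046 0.035
0.52 2068 x max 0.539 y -0.058 0.036
0.55 1524 x max 0.525 y -0.022 0.042
```

Request:
{"method": "shift_gripper", "body": {
  "segments": [
    [0, 0, 0, -0.004, 0, 0.0533, 0.06],
    [0, 0, 0, -0.004, 0, 0.1067, 0.06],
    [0, 0, 0, -0.004, 0, 0.1333, 0.055],
    [0, 0, 0, -0.004, 0, 0.1463, 0.05],
    [0, 0, 0, -0.004, 0, 0.1463, 0.05],
    [0, 0, 0, -0.004, 0, 0.1463, 0.05]
  ]
}}

```text
clock: 11.45
eef_pos: [0.501, -0.0155, 0.0046]
tool_rot: [0.051, 0.999, 0.0, 0.001]
ft_force: [-0.3, 0.2, 0.7]
grip_width: 0.0504
grasp_force: 0.0
```

Seating is good and the wrist overhangs only about 4 cm, well short of the ring. I close on the handle gently.

Request:
{"method": "shift_gripper", "body": {
  "segments": [
    [0, 0, 0, 0, 0, 0, 0.04],
    [0, 0, 0, 0, 0, 0, 0.032],
    [0, 0, 0, 0, 0, 0, 0.027],
    [0, 0, 0, 0, 0, 0, 0.024],
    [0, 0, 0, 0, 0, 0, 0.021],
    [0, 0, 0, 0, 0, 0, 0.015],
    [0, 0, 0, 0, 0, 0, 0.01],
    [0, 0, 0, 0, 0, 0, 0.01],
    [0, 0, 0, 0, 0, 0, 0.01]
  ]
}}

```text
clock: 12.58
eef_pos: [0.5001, -0.0154, 0.0038]
tool_rot: [0.051, 0.999, 0.0, 0.0]
ft_force: [-1.2, -0.4, 5.5]
grip_width: 0.0188
grasp_force: 59.2
```

Request:
{"method": "shift_gripper", "body": {
  "segments": [
    [0, 0, 0, 0, 0, -0.0027, 0.01],
    [0, 0, 0, 0, 0, -0.008, 0.01],
    [0, 0, 0, 0, 0, -0.016, 0.01],
    [0, 0, 0, 0, 0, -0.024, 0.01],
    [0, 0, 0, 0, 0, -0.0267, 0.01],
    [0, 0, 0, 0, 0, -0.0267, 0.01]
  ]
}}

```text
clock: 13.32
eef_pos: [0.5003, -0.0155, 0.0239]
tool_rot: [0.051, 0.999, -0.0, 0.0]
ft_force: [1.1, 0.4, -2.1]
grip_width: 0.0187
grasp_force: 58.6
```

```bash
python3 - <<'E'
from h import *
p,d=imaging.camera("side");cv2.imwrite("pics/s6.png",cv2.resize(p[170:290,210:350,::-1],None,fx=5,fy=5,interpolation=cv2.INTER_CUBIC))
E
```

```text
(no output)
```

View pics/s6.png

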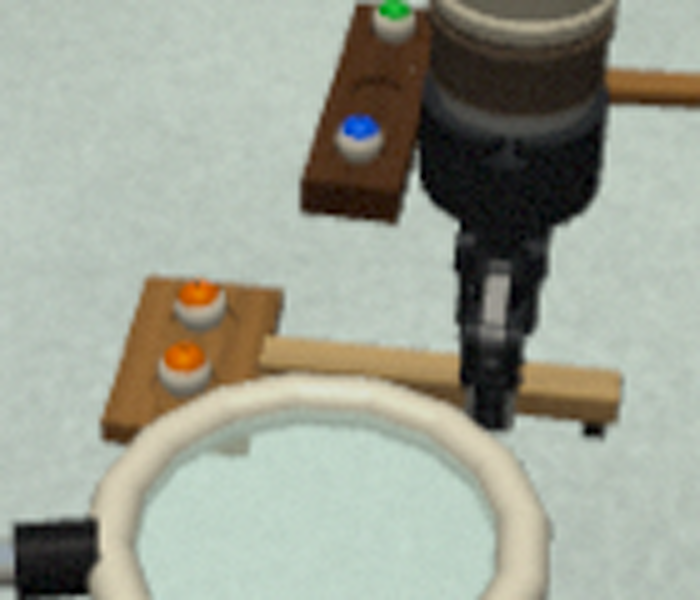

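The paddle is off the bench and level, with both eyes in their pockets at (200,303) and (185,366). I lift smoothly.

To row units: -0.107 m / 0.75 = -0.1427, -0.104 m / 0.75 = -0.1387.

Request:
{"method": "shift_gripper", "body": {
  "segments": [
    [0, 0, 0, 0, 0, -0.004, 0.01],
    [0, 0, 0, 0, 0, -0.0133, 0.01],
    [0, 0, 0, 0, 0, -0.0293, 0.01],
    [0, 0, 0, 0, 0, -0.0493, 0.01],
    [0, 0, 0, 0, 0, -0.0707, 0.01],
    [0, 0, 0, 0, 0, -0.092, 0.01],
    [0, 0, 0, 0, 0, -0.112, 0.01],
    [0, 0, 0, 0, 0, -0.128, 0.01],
    [0, 0, 0, 0, 0, -0.1387, 0.01],
    [0, 0, 0, 0, 0, -0.1427, 0.01]
  ]
}}

```text
clock: 14.62
eef_pos: [0.5002, -0.0155, 0.1311]
tool_rot: [0.051, 0.999, -0.0, 0.0]
ft_force: [0.5, -0.5, -1.2]
grip_width: 0.0187
grasp_force: 58.6
```

Request:
{"method": "shift_gripper", "body": {
  "segments": [
    [0, 0, 0, 0, 0, 0, 0.01],
    [0, 0, 0, 0, 0, 0, 0.01]
  ]
}}

```text
clock: 14.88
eef_pos: [0.4996, -0.0155, 0.13]
tool_rot: [0.051, 0.999, -0.0, -0.001]
ft_force: [0.3, 0.1, -1.1]
grip_width: 0.019
grasp_force: 58.6
```

```bash
python3 g.py .445 .2287 .131 114.2
```

```text
14.875 [ 0.4996 -0.0155  0.13  ] [-0.03  0.31 -0.18  1.09 -0.    0.07] grip 0.019 58.6 [ 0.3  0.1 -1.1]
rot [ 2.000e-04 -1.200e-03 -5.242e-01] d [ 0.0791  0.2374 -0.0009]
```

To row units: 0.1045 m / 0.75 = 0.1393, 0.0926 m / 0.75 = 0.1235, -0.23 rad / 3.1416 = -0.0732.

Request:
{"method": "shift_gripper", "body": {
  "segments": [
    [0, 0, -0.0032, 0.0021, 0.0063, 0, 0.01],
    [0, 0, -0.0083, 0.0053, 0.0159, 0, 0.01],
    [0, 0, -0.015, 0.0095, 0.0285, 0, 0.01],
    [0, 0, -0.0232, 0.0148, 0.0443, 0, 0.01],
    [0, 0, -0.0318, 0.02, 0.0601, 0, 0.01],
    [0, 0, -0.0401, 0.0253, 0.076, 0, 0.01],
    [0, 0, -0.0484, 0.0305, 0.0917, 0, 0.01],
    [0, 0, -0.0567, 0.0359, 0.1076, 0, 0.01],
    [0, 0, -0.0649, 0.0411, 0.1235, 0, 0.01],
    [0, 0, -0.0732, 0.0464, 0.1393, 0, 0.01]
  ]
}}

```text
clock: 16.12
eef_pos: [0.4759, 0.0928, 0.1306]
tool_rot: [-0.065, 0.998, 0.0, -0.0]
ft_force: [0.5, -0.6, -1.4]
grip_width: 0.019
grasp_force: 58.6
```

```bash
python3 g.py .445 .2287 .131 114.2
```

```text
16.125 [0.4759 0.0928 0.1306] [ 0.19  0.28 -0.21  1.07  0.    0.06] grip 0.019 58.6 [ 0.5 -0.6 -1.4]
rot [ 0.     -0.     -0.2924] d [ 0.013   0.1387 -0.0004]
```

Units first: shifts go in shares of 0.75 m and turns go in shares of pi rad. So 0.1207 m / 0.75 = 0.1609, 0.05 m / 0.75 = 0.0667, -0.254 rad / 3.1416 = -0.0809.

Request:
{"method": "shift_gripper", "body": {
  "segments": [
    [0, 0, -0.0083, 0.0016, 0.0167, 0, 0.01],
    [0, 0, -0.0169, 0.0031, 0.0333, 0, 0.01],
    [0, 0, -0.0251, 0.0047, 0.05, 0, 0.01],
    [0, 0, -0.0334, 0.0063, 0.0667, 0, 0.01],
    [0, 0, -0.0417, 0.0077, 0.0833, 0, 0.01],
    [0, 0, -0.0503, 0.0093, 0.1, 0, 0.01],
    [0, 0, -0.0586, 0.0107, 0.1167, 0, 0.01],
    [0, 0, -0.0668, 0.0125, 0.1333, 0, 0.01],
    [0, 0, -0.0745, 0.0139, 0.148, 0, 0.01],
    [0, 0, -0.0809, 0.0151, 0.1609, 0, 0.01]
  ]
}}

```text
clock: 17.38
eef_pos: [0.4492, 0.211, 0.1306]
tool_rot: [-0.191, 0.982, -0.0, 0.0]
ft_force: [-0.1, -0.2, -1.2]
grip_width: 0.0186
grasp_force: 58.6
```

```bash
python3 g.py .445 .2287 .131 114.2
```

```text
17.375 [0.4492 0.211  0.1306] [ 0.44  0.3  -0.19  1.08 -0.    0.06] grip 0.0186 58.6 [-0.1 -0.2 -1.2]
rot [-0.0001  0.     -0.0386] d [-0.0027  0.018  -0.0004]
```

To row units: 0.018 m / 0.75 = 0.024, 0.0165 m / 0.75 = 0.022, -0.0386 rad / 3.1416 = -0.0123.

Request:
{"method": "shift_gripper", "body": {
  "segments": [
    [0, 0, -0.0054, -0.0013, 0.0107, 0, 0.01],
    [0, 0, -0.0089, -0.0024, 0.0173, 0, 0.01],
    [0, 0, -0.0111, -0.0033, 0.022, 0, 0.01],
    [0, 0, -0.0123, -0.0036, 0.024, 0, 0.01],
    [0, 0, -0.0123, -0.0036, 0.024, 0, 0.01],
    [0, 0, -0.0123, -0.0036, 0.024, 0, 0.01],
    [0, 0, -0.0123, -0.0036, 0.024, 0, 0.01],
    [0, 0, -0.0123, -0.0036, 0.024, 0, 0.01]
  ]
}}

```text
clock: 18.38
eef_pos: [0.4452, 0.2278, 0.1306]
tool_rot: [-0.209, 0.978, -0.0, 0.0]
ft_force: [-0.6, -0.8, -1.0]
grip_width: 0.0189
grasp_force: 58.6
```

```bash
python3 - <<'E'
from h import *
A=[]
for n,b in(("top",(100,130,260,260)),("side",(200,210,360,340))):
    p,d=imaging.camera(n);q=p[b[1]:b[3],b[0]:b[2],::-1];A.append(cv2.resize(cv2.convertScaleAbs(q,alpha=1.8 if n=="top" else 1),None,fx=2.45,fy=2.45,interpolation=cv2.INTER_CUBIC))
cv2.imwrite("pics/f7.png",np.hstack(A))
E
```

```text
(no output)
```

View pics/f7.png

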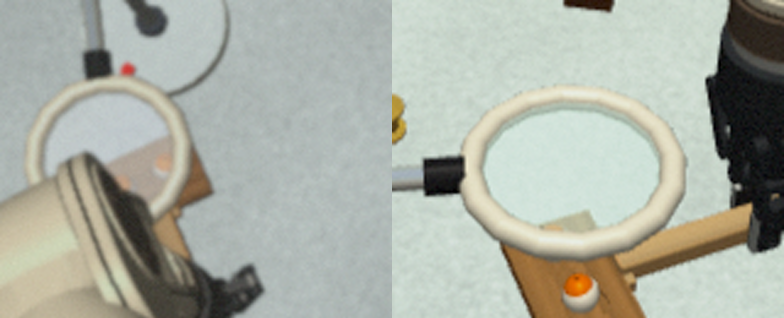

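Through the lens the top view shows both eyes, at crop (163,163) and (122,183). The side view shows the nearer one clearly at (580,293), the other faintly through the lens at (553,230), with no contact on the ring. I check the position by rays.

```bash
python3 - <<'E'
from h import *
np.set_printoptions(precision=4,suppress=True)
t=lambda u,v:(100+u/2.45-.3,130+v/2.45-.3);s=lambda u,v:(200+(u-392)/2.45-.3,210+v/2.45-.3)
a,b=tri(t(122,183),s(580,292)),tri(t(163,164),s(553,231))
print(a,b,(a[0]+b[0])/2,np.linalg.norm(a[0]-b[0]),"mid on plane",(plane("top",t(122,183),.154)+plane("top",t(163,164),.154))/2,"lens .568 .284 z .248")
o=get_obs();print(o["clock"],o["joint_vel"].round(3))
E
```

```text
(array([0.5638, 0.3004, 0.1546]), np.float64(0.0076719167201517785)) (array([0.5802, 0.2617, 0.1651]), np.float64(0.0022969097056334087)) [0.572  0.2811 0.1599] 0.043250878105251925 mid on plane [0.5758 0.2822 0.154 ] lens .568 .284 z .248
18.475 [-0.001 -0.    -0.    -0.002  0.     0.002]
```

```bash
python3 -c "
from workcell import workorder
print(workorder.job_done())"
```

```text
the job is handed in; nothing more can be done
None
```

The job is handed in, with no verdict printed: the gripper holds the paddle still and level with both amber eyes in their pockets; by my camera measurements its middle is within about 8 mm of the lens axis and roughly 10 cm below the lens.

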